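# Open the sprung pastel box without letting the lid fly up

### The job

Open the wooden pastel box on the painting table: press its brass catch bar down without forcing it and, with part of the hand over the lid to steady it, let the sprung lid come up slowly against the hand all the way to its stop instead of letting it fly open. Then let go, leaving the lid standing fully open, and do not disturb the things around the box.

Things in the scene. Friction and masses are not known exactly. Their poses are not given: they have to be found in the camera images.
- box: Wooden pastel box, fixed to the table. Origin: centre of its underside; x from the catch side to the hinge side, y along the hinge, z up. 160 mm (x -80 to +80) by 200 mm (y), walls 70 mm high, 80 mm with the shut lid; pastel sticks inside below the rim. In front of its -x wall a solid catch block (x -119 to -93 mm, 104 mm in y, 72 mm high) carries the catch bar.
- catch_top (a point): Centre of the top face of the brass catch bar, 28 mm (x) by 60 mm (y); moves with it. At rest at (-106, 0, 94) mm in the box frame: 14 mm higher than the top of the shut lid, whose front edge (x = -80) is 12 mm away from the bar.
- catch (a joint): How far the catch bar is pressed straight down, m: 0 at rest, 0.011 at its stop; springy, 2.4 N to start, 6.8 N at the stop. Pressing draws two brass claws (10 mm wide, 4 mm thick, at y = +-43 mm, lying over striker plates in the lid's front edge) back to -x by as much. The strikers are set differently each time: the lid comes free at some 0.005 to 0.009 m. Let go, bar and claws spring back.
- lid (a joint): Opening angle of the lid, rad: 0 shut, 1.6 at its stop (just past upright). Turns about lid_hinge; the front edge rises and goes over to +x. A spring drives it all the way: about 1.9 to 2.7 N at the front edge at first, 1 N near the stop, where it stays. It weighs 150 to 310 g: if nothing holds it back it flies open in a fraction of a second.
- lid_front (a point): Middle of the front edge of the lid's top face, moving with the lid. The lid is a flat wooden panel 160 mm (from the hinge) by 200 mm, 10 mm thick. Shut, this point is at (-80, 0, 80) mm in the box frame.
- lid_hinge (a point): Fixed point on the hinge line, mid-length: (80, 0, 70) mm in the box frame, level with the underside of the shut lid. The hinge line runs along the box's y.
- medium: Bystander: white plastic bottle, 60 mm across, 150 mm tall; origin at the centre of its underside.
- jar: Bystander: brown glass jar with black cap, 60 mm across, 75 mm tall; origin at the centre of its underside.
- tape: Bystander: roll of paper tape lying flat, 96 mm across, 24 mm high; origin at the centre of its underside.

How it is judged (in metres and radians):
On the way:
1. the lid, freed from its catch, is held back by the robot while still partly shut (opened 0.04 to 0.7 rad) (value of joint lid between 0.04 and 0.7 rad and contact force between any of the fingers, the arm and lid above 0.3 N), for 0.2 s.
At the end, for the whole second after the job is handed in: The lid stands open at its stop (beyond 1.5 rad of 1.6) and at rest, and the catch bar has sprung back up (pressed by less than 3 mm) (value of joint lid above 1.5 rad and velocity of joint lid between -0.1 and 0.1 rad/s and value of joint catch below 0.003 m); the robot touches nothing.
It fails at once if the lid flies up: it opens faster than 2.5 rad/s once it is more than 0.35 rad open (value of joint lid above 0.35 rad and velocity of joint lid above 2.5 rad/s).
It fails at once if the bottle is shifted by more than 20 mm (distance of medium from where it was at the start of the episode above 0.02 m).
It fails at once if the jar is shifted by more than 20 mm (distance of jar from where it was at the start of the episode above 0.02 m).
It fails at once if the tape roll is shifted by more than 20 mm (distance of tape from where it was at the start of the episode above 0.02 m).
It fails at once if the catch is forced: pressed with more than 30 N (contact force between any of the fingers, the arm and catch above 30 N).
It also fails if it takes over 48 s, if anything falls off the work surface, if the arm or the gripper's body presses on something with over 40 N, if the wrist force passes 120 N, or if a joint passes its speed limit or range.

### The arm

A 6-joint arm with a two-finger parallel gripper is mounted at the origin on the work surface. World frame = base frame: x ahead of the robot, y to its left, z up, the work surface at z = 0. Lengths are in m, angles in degrees, forces in N, time in s.
With the tool pointing down it reaches from about 0.4 to 0.825 m from the base axis. Payload 7 kg.
Tool frame: the origin (TCP) lies on the centre line of the jaws, within the pads' length; the fingertips stand 11 mm ahead of it and the grasp point (between the pads) lies 8 mm behind it; z points along the fingers, y is the line along which they close (so a half turn about z gives the same grasp; the last joint's range is limited). The gripper opens to 88 mm and grips with 3 to 60 N. Pads are 19 mm wide; open, the fingers measure 130 mm over their backs; the gripper's body (78 mm by 193 mm) begins 47 mm behind the grasp point.
Start: joints at [88.012, 20.546, 0.682, 0, -70.136, -16.507], TCP at [0.214, 0.64, 0.238] pointing down, gripper open.
Joint ranges: [-176.03, 176.03], [-82.01, 121.73], [-58.28, 71.71], [-173.87, 95.51], [-174.79, -0.11], [-173.66, 173.66]. Speed limits (degrees/s): [136.94, 136.94, 172.46, 180, 180, 180].

### API

Orientations are given as [roll, pitch, yaw] about the fixed x, y, z axes, in that order (R = Rz(yaw) Ry(pitch) Rx(roll)).
In Python, from plant import r, capture, camera_model, job gives the robot as it stands.
- The arm moves only by the tool drive_tool, never from a script. Its argument "increments" is a list that holds one entry, the list of rows, each a list of 5 numbers: the gripper's target within -1 to 1 (fully open at 1, half-way at 0, shut at -1), then the shift along the tool's x, y, z scaled (see below), then the turn about the tool's z scaled (see below). In form: [[[gripper, tx, ty, tz, roll], ...]]. A call has 1 to 5 rows; each row is the pose to reach, as a shift and turn from the pose commanded when the call began, along the tool's axes at that moment, turning the shorter way round; what a row does not reach only later rows make up. The controller multiplies each number of a shift by 120 mm and each number of a turn by 360 degrees. A row lasts 1/8 s, in which the tool goes at most 62.5 mm and 10.7 degrees, less where a joint would pass 70% of its speed; a pose out of reach is approached as far as the arm can. A call with a number of a shift or a turn outside -1 to 1 is refused whole. A call with a gripper value outside its range is refused whole. The fingers move at their own pace and stop on an object; "squeeze" is the grip in N (left out, the last holds). Time passes only in rows, so rows that repeat a pose let the fingers close. It gives the time, the measured TCP pose, the force, the opening and the grip force at its end, in the units of the state.
- r.get_state(): the state, without advancing time (a new reading comes with each control period).
- capture(name): name is "scene" or "top"; returns the picture (384x512x3 uint8, red, green, blue); there is no depth.
- camera_model(name): a dict with "camera_matrix" (3x3 intrinsics, pixels), "rvec" (rotation vector, rad) and "tvec" (3), from world to camera coordinates, as OpenCV has them. Camera axes: x right, y down, z forward; pixel columns grow to the right and rows downward; lengths in m; the calibration is good to about 2 mm. A picture is of the moment at which its call begins. camera_model takes no time and is no camera call.
- job.close_job(): hands the job in; it is judged then, once.
The state is a dict: "time_s": time; "joints": joint angles; "qd": joint speeds; "joint_torque": joint torques, N m; "tcp_pos": TCP position; "eef_rot": TCP orientation; "contact_force": force on the tool from outside, world axes, zero at the start; "moment": the same for the moment, N m; "gripper_width": finger opening in m; "gripper_force": force on a finger pad.
Only numpy, scipy, OpenCV 4.12 (cv2) and the standard library are available. Lean on these libraries where they do the work, as an engineer would, in place of code of your own. Each camera call takes 0.05 s, during which the arm holds its last target. There are 200 camera calls.

## Working session

There is one attempt and no reset: what is moved stays moved. The work goes in short steps, Python scripts to look and compute and a tool call to move; the robot and the scene stay as the last step left them, time stands still between calls to the robot, and variables do not carry over. Pictures are saved under pics/ and viewed, at most 10 in all, crops included, and the job is handed in when it is done.

Besides the shell and the picture viewer there is one more tool, called after ">>>" by a JSON object that holds its "op" and its "data". drive_tool: Moves the arm, as the interface text tells. Its arguments: {"type":"object","properties":{"increments":{"type":"array"},"squeeze":{"type":"number"}},"required":["increments"]}

```bash
mkdir -p pics; python3 - <<'E'
from plant import r,capture,camera_model,job
import cv2
for n in("scene","top"):
    cv2.imwrite(f"pics/{n}0.png",capture(n)[:,:,::-1]); m=camera_model(n);print(n,m)
print(r.get_state())
E
```

```text
scene {'camera_matrix': array([[495.78220099,   0.        , 260.52461695],
       [  0.        , 495.78220099, 192.33002738],
       [  0.        ,   0.        ,   1.        ]]), 'rvec': array([ 1.55053606,  2.31648556, -0.62333526]), 'tvec': array([ 0.19897811, -0.5009499 ,  1.64779869])}
top {'camera_matrix': array([[357.03020268,   0.        , 252.17176089],
       [  0.        , 357.03020268, 191.30109888],
       [  0.        ,   0.        ,   1.        ]]), 'rvec': array([ 2.18568226, -2.16687414,  0.12007544]), 'tvec': array([0.01597851, 0.65797314, 0.88445088])}
{'time_s': 0.1, 'joints': array([ 8.80124623e+01,  2.05847367e+01,  6.39160889e-01, -1.75331093e-02,
       -7.01359112e+01, -1.65067425e+01]), 'qd': array([-0.05488818, -0.17155623,  0.19531922,  0.08099673,  0.0600803 ,
       -0.05009342]), 'joint_torque': array([-1.81262749e-03, -5.84164453e+01,  2.93752706e+01,  7.01553762e+00,
        1.02072197e-02, -4.91298556e-05]), 'tcp_pos': array([0.21401031, 0.63973033, 0.23674734]), 'eef_rot': array([ 1.79917188e+02, -7.35083192e-03, -1.85002442e+01]), 'contact_force': array([-0.23401864, -0.38175735, -1.30387359]), 'moment': array([-0.05059302, -0.02690096, -0.0052582 ]), 'gripper_force': 0.0, 'gripper_width': 0.08780850802332157}
```

View pics/top0.png

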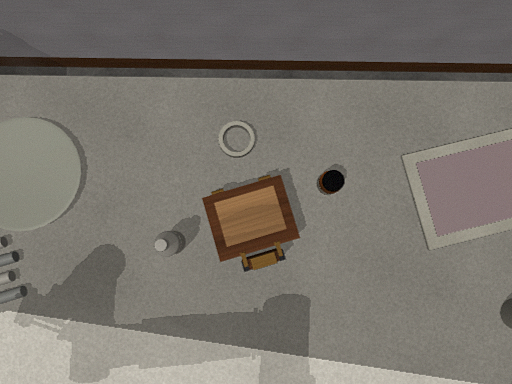

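View pics/scene0.png

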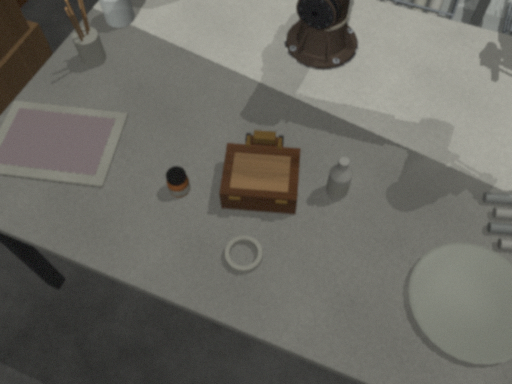

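The top view shows the lid with corners near (203,198), (281,176), (299,239) and (221,261). The brass bar is near (263,259), the bottle cap at (160,244), the jar at (332,181) and the tape at (237,139). The scene view agrees: the catch side faces the robot.

```bash
cat > h.py <<'E'
import numpy as np,cv2
from plant import r,capture,camera_model,job
def ray(n,px,z):
    m=camera_model(n);R=cv2.Rodrigues(m["rvec"])[0];c=-R.T@m["tvec"]
    u=cv2.undistortPoints(np.array(px,float).reshape(-1,1,2),m["camera_matrix"],None).reshape(-1,2)
    d=np.c_[u,np.ones(len(u))]@R
    return c+d*((z-c[2])/d[:,2])[:,None]
E
python3 - <<'E'
from h import *
im=capture("top");h=cv2.cvtColor(im,cv2.COLOR_RGB2HSV)
roi=np.zeros(im.shape[:2],np.uint8);roi[170:275,195:305]=1
m=((h[...,1]>90)&(roi>0)).astype(np.uint8)
cs=max(cv2.findContours(cv2.morphologyEx(m,cv2.MORPH_OPEN,np.ones((9,9))),0,2)[0],key=cv2.contourArea)
rc=cv2.minAreaRect(cs);b=cv2.boxPoints(rc);print(rc,b)
w=ray("top",b,.08);print(w.round(4),np.linalg.norm(np.diff(w,axis=0),axis=1))
br=((h[...,0]>14)&(h[...,1]>110)&(h[...,2]>60)&(roi>0)).astype(np.uint8);br[:246]=0
print("bar",[(cv2.minAreaRect(c),ray("top",cv2.minAreaRect(c)[0],.094).round(4)) for c in cv2.findContours(br,0,2)[0] if cv2.contourArea(c)>20])
for n,p,z in(("medium",(160,244),.15),("jar",(332,181),.075),("tape",(237,139),.024)):print(n,ray("top",[p],z).round(3))
o=im.copy();cv2.polylines(o,[np.int32(b)],True,(0,255,0),1)
cv2.imwrite("pics/t1.png",cv2.resize(o[165:280,145:345,::-1],None,fx=4,fy=4,interpolation=cv2.INTER_NEAREST))
o=capture("scene")[110:230,150:365,::-1]
cv2.imwrite("pics/s1.png",cv2.resize(o,None,fx=3.5,fy=3.5,interpolation=cv2.INTER_CUBIC))
E
```

```text
((250.2169647216797, 216.50942993164062), (70.60333251953125, 83.10314178466797), 74.05460357666016) [[200.56601 193.98114]
 [280.47168 171.15094]
 [299.86792 239.03772]
 [219.96225 261.86792]]
[[ 0.6454  0.1474  0.08  ]
 [ 0.7033 -0.0467  0.08  ]
 [ 0.5387 -0.0935  0.08  ]
 [ 0.4833  0.0976  0.08  ]] [0.20262911 0.17109878 0.19901184]
bar [(((263.33782958984375, 260.4729919433594), (11.689912796020508, 25.658994674682617), 72.89727020263672), array([[ 0.4886, -0.0052,  0.094 ]])), (((244.27357482910156, 259.2075500488281), (15.109660148620605, 4.807619094848633), 74.05460357666016), array([[0.4912, 0.0396, 0.094 ]])), (((278.8500061035156, 250.5500030517578), (10.435514450073242, 4.427187919616699), 71.56504821777344), array([[ 0.5119, -0.0417,  0.094 ]]))]
medium [[0.528 0.225 0.15 ]]
jar [[ 0.681 -0.174  0.075]]
tape [[0.796 0.063 0.024]]
```

View pics/t1.png

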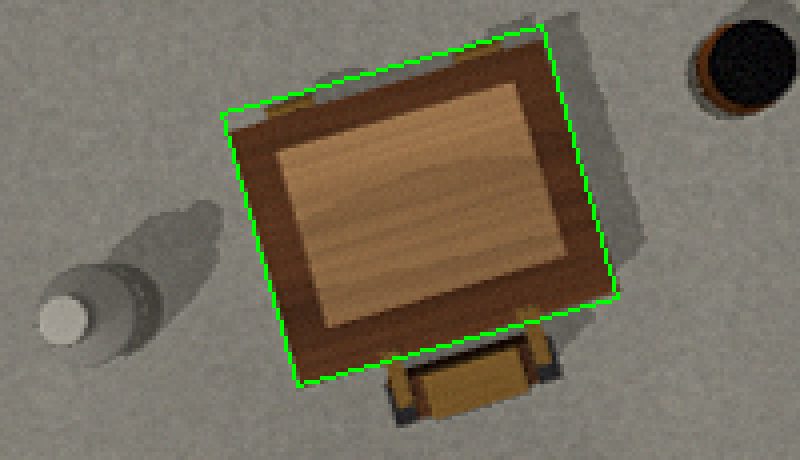

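The crop confirms the front corners at (219.3,260.8) and (299,239). The back corners, without the hinge plates, are at (202.5,197.8) and (280.8,175.5). Next is the box pose and hand target. The plan is for one finger to press the bar while the other hovers over the lid, with tool y along box x.

```bash
python3 - <<'E'
from h import *
w=ray("top",[(219.3,260.8),(299,239),(280.8,175.5),(202.5,197.8)],.081)[:,:2]
fm=(w[0]+w[1])/2;bm=(w[2]+w[3])/2;l=(w[0]+w[3])/2;q=(w[1]+w[2])/2
print(w,np.linalg.norm(bm-fm),np.linalg.norm(l-q))
d=bm-fm;e=l-q;y1=np.degrees(np.arctan2(d[1],d[0]));y2=np.degrees(np.arctan2(-e[0],e[1]));print("yaw",y1,y2)
Y=np.radians((y1+y2)/2);bx=np.array([np.cos(Y),np.sin(Y)]);by=np.array([-bx[1],bx[0]])
c=w.mean(0);print("centre",c,"bar from lid",c-.106*bx,"bar seen",ray("top",[(263.4,260.5)],.094))
h=c-.052*bx;print("hand",h)
s=r.get_state();p=s["tcp_pos"];psi=np.radians(s["eef_rot"][2])
tx=np.array([np.cos(psi),np.sin(psi)]);ty=np.array([np.sin(psi),-np.cos(psi)])
print("tool shift",tx@(h-p[:2])/.12,ty@(h-p[:2])/.12,"turn",(s["eef_rot"][2]-(np.degrees(Y)-90))/360)
E
```

```text
[[ 0.48589115  0.09918967]
 [ 0.53885718 -0.09124933]
 [ 0.69244723 -0.04744742]
 [ 0.63606314  0.14241892]] 0.15799192996382205 0.19785702149957193
yaw 15.987590088571938 16.04166024650935
centre [0.58831468 0.02572796] bar from lid [ 0.4864284  -0.00351561] bar seen [[ 0.48853073 -0.00534788  0.094     ]]
hand [0.53833273 0.01138206]
tool shift 4.224340037359933 4.109449149894569 turn 0.15413183003593642
```

>>> {"op": "drive_tool", "data": {"increments": [[[1,1,0.97,0,0],[1,1,0.97,0,0],[1,1,0.97,0,0],[1,1,0.97,0,0]]]}}

```text
time_s: 0.7
tcp_pos: [0.2921, 0.4892, 0.2382]
eef_rot: [-180.0, 0.0, -18.6]
contact_force: [-0.4, 0.4, 0.4]
gripper_width: 0.0875
gripper_force: 0.0
```

>>> {"op": "drive_tool", "data": {"increments": [[[1,1,0.97,0,0],[1,1,0.97,0,0],[1,1,0.97,0,0],[1,1,0.97,0,0]]]}}

```text
time_s: 1.2
tcp_pos: [0.3686, 0.3416, 0.2378]
eef_rot: [-180.0, 0.0, -18.6]
contact_force: [-0.3, 1.2, 0.4]
gripper_width: 0.0877
gripper_force: 0.0
```

>>> {"op": "drive_tool", "data": {"increments": [[[1,1,0.97,0,0],[1,1,0.97,0,0],[1,1,0.97,0,0],[1,1,0.97,0,0]]]}}

```text
time_s: 1.7
tcp_pos: [0.4456, 0.1937, 0.2375]
eef_rot: [180.0, 0.0, -18.6]
contact_force: [-0.8, 0.9, 0.0]
gripper_width: 0.0879
gripper_force: 0.0
```

>>> {"op": "drive_tool", "data": {"increments": [[[1,1,0.97,0,0.154],[1,1,0.97,0,0.154],[1,1,0.97,0,0.154],[1,1,0.97,0,0.154],[1,1,0.97,0,0.154]]]}}

```text
time_s: 2.33
tcp_pos: [0.5222, 0.0472, 0.2372]
eef_rot: [180.0, 0.0, -72.6]
contact_force: [-0.2, 0.1, -0.8]
gripper_width: 0.0879
gripper_force: 0.0
```

>>> {"op": "drive_tool", "data": {"increments": [[[1,0.33,-0.042,0,0.004],[1,0.33,-0.042,0.4,0.004],[1,0.33,-0.042,0.8,0.004],[1,0.33,-0.042,0.92,0.004],[1,0.33,-0.042,0.92,0.004]]]}}

```text
time_s: 2.95
tcp_pos: [0.5389, 0.011, 0.127]
eef_rot: [179.9, -0.0, -73.6]
contact_force: [0.2, 0.3, 0.7]
gripper_width: 0.088
gripper_force: 0.0
```

```bash
python3 - <<'E'
from h import *
s=r.get_state();print(s["tcp_pos"],s["eef_rot"],s["contact_force"],s["joints"])
a=cv2.resize(capture("top")[150:300,150:350,::-1],None,fx=2,fy=2.,interpolation=cv2.INTER_CUBIC)
b=cv2.resize(capture("scene")[90:240,165:365,::-1],None,fx=2,fy=2.,interpolation=cv2.INTER_CUBIC)
cv2.imwrite("pics/p2.png",np.hstack([a,b]))
E
```

```text
[0.53886046 0.0109959  0.12699956] [ 1.79922039e+02 -2.86073185e-02 -7.35715244e+01] [0.20196673 0.2764388  0.72611225] [ 2.20305021e+01  1.36483351e+01 -2.49850704e+01  2.66744998e-02
 -5.14469783e+01 -5.61868515e+00]
```

View pics/p2.png

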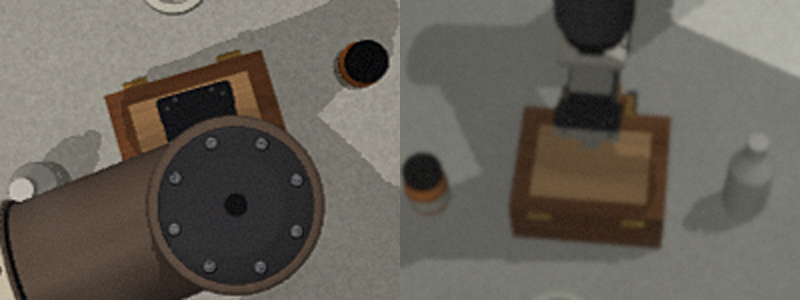

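The hand sits over the box front, centred on the bar, with the rear finger over the lid; the bottle and jar are clear. Descending to feel for the bar.

>>> {"op": "drive_tool", "data": {"increments": [[[1,0,0,0.08,-0.001],[1,0,0,0.14,-0.001],[1,0,0,0.15,-0.001],[1,0,0,0.15,-0.001]]]}}

```text
time_s: 3.55
tcp_pos: [0.5386, 0.0101, 0.1092]
eef_rot: [180.0, -0.0, -73.3]
contact_force: [-0.6, -1.1, -0.3]
gripper_width: 0.0874
gripper_force: 0.0
```

>>> {"op": "drive_tool", "data": {"increments": [[[1,0,0,0.01,0],[1,0,0,0.02,0],[1,0,0,0.02,0]]]}}

```text
time_s: 3.92
tcp_pos: [0.5385, 0.0101, 0.1067]
eef_rot: [180.0, 0.0, -73.3]
contact_force: [-0.5, 0.0, 0.5]
gripper_width: 0.0877
gripper_force: 0.0
```

>>> {"op": "drive_tool", "data": {"increments": [[[1,0,0,0.01,0],[1,0,0,0.02,0],[1,0,0,0.02,0]]]}}

```text
time_s: 4.3
tcp_pos: [0.5387, 0.0102, 0.1045]
eef_rot: [-180.0, -0.0, -73.3]
contact_force: [0.4, -0.3, 2.5]
gripper_width: 0.0877
gripper_force: 1.3
```

>>> {"op": "drive_tool", "data": {"increments": [[[1,0,0,0.015,0],[1,0,0,0.03,0],[1,0,0,0.03,0]]]}}

```text
time_s: 4.68
tcp_pos: [0.5386, 0.0101, 0.1007]
eef_rot: [-180.0, -0.0, -73.3]
contact_force: [-0.1, 0.5, 3.5]
gripper_width: 0.0879
gripper_force: 1.9
```

>>> {"op": "drive_tool", "data": {"increments": [[[1,0,0,0.01,0],[1,0,0,0.01,0],[1,0,0,0.01,0]]]}}

```text
time_s: 5.05
tcp_pos: [0.5386, 0.0102, 0.0996]
eef_rot: [-180.0, -0.0, -73.3]
contact_force: [-1.5, 0.5, 5.9]
gripper_width: 0.0875
gripper_force: 2.4
```

>>> {"op": "drive_tool", "data": {"increments": [[[1,0,0,0.01,0],[1,0,0,0.01,0],[1,0,0,0.01,0]]]}}

```text
time_s: 5.42
tcp_pos: [0.5386, 0.0102, 0.0985]
eef_rot: [-180.0, -0.0, -73.3]
contact_force: [-1.2, 0.3, 5.2]
gripper_width: 0.0874
gripper_force: 2.7
```

>>> {"op": "drive_tool", "data": {"increments": [[[1,0,0,0.01,0],[1,0,0,0.01,0],[1,0,0,0.01,0]]]}}

```text
time_s: 5.8
tcp_pos: [0.5388, 0.0102, 0.0977]
eef_rot: [-180.0, -0.0, -73.3]
contact_force: [-2.0, 0.6, 9.3]
gripper_width: 0.0875
gripper_force: 4.7
```

>>> {"op": "drive_tool", "data": {"increments": [[[1,0,0,0.008,0],[1,0,0,0.008,0],[1,0,0,0.008,0]]]}}

```text
time_s: 6.18
tcp_pos: [0.5387, 0.0101, 0.0968]
eef_rot: [-180.0, -0.0, -73.3]
contact_force: [-3.3, 0.9, 10.9]
gripper_width: 0.0876
gripper_force: 5.0
```

The force jumped by about 4 N, so the lid has come free and rests against the rear finger. Computing the retreat path.

```bash
python3 - <<'E'
import numpy as np
P=lambda t:np.array([80,70])+(88+42*(t-.07)/1.43)*np.array([-np.cos(t),np.sin(t)])+10*np.array([np.sin(t),np.cos(t)])
b=P(.07);k=np.r_[.07:.15:.02,.15:1.67:.08]
k=np.array([.07,.085,.1,.12,.14,.17]+list(np.arange(.23,1.75,.07)))
for i in range(0,len(k)-1,5):
    p0=P(k[i]);print([[round(float(t),2),*((P(t)-p0)*-1/120).round(3).tolist()] for t in k[i+1:i+6]],"tcp z",(P(k[min(i+5,len(k)-1)])-b).round(1))
E
```

```text
[[0.09, 0.002, -0.011], [0.1, 0.003, -0.022], [0.12, 0.005, -0.038], [0.14, 0.006, -0.053], [0.17, 0.007, -0.076]] tcp z [-0.8  9.1]
[[0.23, 0.0, -0.047], [0.3, -0.003, -0.103], [0.37, -0.011, -0.159], [0.44, -0.023, -0.216], [0.51, -0.039, -0.273]] tcp z [ 3.9 41.9]
[[0.58, -0.021, -0.057], [0.65, -0.047, -0.113], [0.72, -0.077, -0.168], [0.79, -0.112, -0.221], [0.86, -0.152, -0.273]] tcp z [22.1 74.7]
[[0.93, -0.044, -0.05], [1.0, -0.092, -0.097], [1.07, -0.145, -0.141], [1.14, -0.202, -0.182], [1.21, -0.262, -0.22]] tcp z [ 53.6 101.1]
[[1.28, -0.064, -0.034], [1.35, -0.132, -0.063], [1.42, -0.202, -0.088], [1.49, -0.275, -0.107], [1.56, -0.351, -0.122]] tcp z [ 95.7 115.7]
[[1.63, -0.078, -0.009], [1.7, -0.157, -0.013]] tcp z [114.5 117.3]
```

>>> {"op": "drive_tool", "data": {"increments": [[[1,0,0,-0.01,0],[1,0,0,-0.02,0],[1,0,0,-0.035,0],[1,0,0,-0.05,0],[1,0,0,-0.07,0]]]}}

```text
time_s: 6.8
tcp_pos: [0.54, 0.0105, 0.1054]
eef_rot: [-179.8, -0.0, -73.3]
contact_force: [2.3, 0.7, 4.4]
gripper_width: 0.0878
gripper_force: 2.8
```

```bash
python3 - <<'E'
from h import *
s=r.get_state();print(s["tcp_pos"],s["contact_force"],s["gripper_force"])
b=cv2.resize(capture("scene")[90:240,165:365,::-1],None,fx=3,fy=3.,interpolation=cv2.INTER_CUBIC)
cv2.imwrite("pics/p3.png",b)
E
```

```text
[0.54004632 0.01053583 0.10538496] [2.3019043  0.7421257  4.44204971] 2.8038873113837326
```

View pics/p3.png

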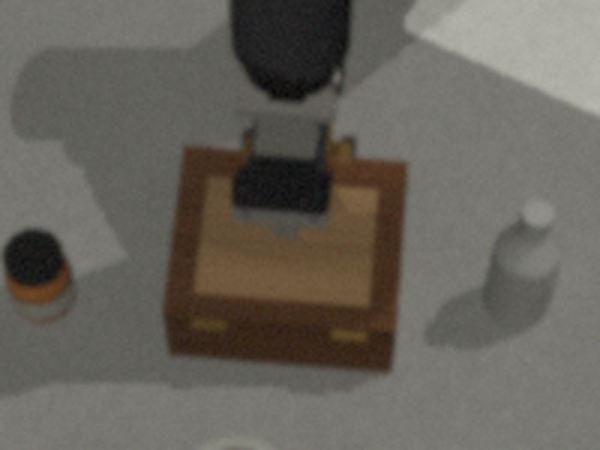

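The lid (front corners about (185,148) and (407,163) in the crop) looks slightly raised. It bears on the finger with about 4.4 N while the bar is nearly free. Continuing the slow retreat.

>>> {"op": "drive_tool", "data": {"increments": [[[1,0,0,-0.045,0],[1,0,-0.003,-0.1,0],[1,0,-0.01,-0.16,0],[1,0,-0.023,-0.215,0],[1,0,-0.04,-0.27,0]]]}}

```text
time_s: 7.48
tcp_pos: [0.5432, 0.0116, 0.1374]
eef_rot: [180.0, 0.0, -73.3]
contact_force: [2.2, 1.4, 1.3]
gripper_width: 0.0874
gripper_force: 1.3
```

>>> {"op": "drive_tool", "data": {"increments": [[[1,0,-0.02,-0.057,0],[1,0,-0.047,-0.113,0],[1,0,-0.077,-0.168,0],[1,0,-0.112,-0.22,0],[1,0,-0.152,-0.27,0]]]}}

```text
time_s: 8.1
tcp_pos: [0.5607, 0.0168, 0.1696]
eef_rot: [180.0, 0.0, -73.3]
contact_force: [2.4, 0.5, -0.0]
gripper_width: 0.0876
gripper_force: 1.0
```

>>> {"op": "drive_tool", "data": {"increments": [[[1,0,-0.045,-0.05,0],[1,0,-0.092,-0.097,0],[1,0,-0.145,-0.14,0],[1,0,-0.2,-0.18,0],[1,0,-0.262,-0.22,0]]]}}

```text
time_s: 8.72
tcp_pos: [0.591, 0.0259, 0.196]
eef_rot: [180.0, 0.0, -73.3]
contact_force: [2.2, 0.3, -1.4]
gripper_width: 0.0878
gripper_force: 0.7
```

>>> {"op": "drive_tool", "data": {"increments": [[[1,0,-0.065,-0.034,0],[1,0,-0.13,-0.063,0],[1,0,-0.2,-0.088,0],[1,0,-0.275,-0.107,0],[1,0,-0.35,-0.12,0]]]}}

```text
time_s: 9.35
tcp_pos: [0.6314, 0.038, 0.2102]
eef_rot: [180.0, 0.0, -73.3]
contact_force: [1.1, 0.6, -0.7]
gripper_width: 0.0875
gripper_force: 0.6
```

```bash
python3 - <<'E'
from h import *
s=r.get_state();print(s["tcp_pos"],s["contact_force"],s["gripper_force"])
b=cv2.resize(capture("scene")[60:260,140:390,::-1],None,fx=3,fy=3.,interpolation=cv2.INTER_CUBIC)
cv2.imwrite("pics/p4.png",b)
E
```

```text
[0.63141767 0.03799197 0.21016775] [ 1.08231915  0.59556406 -0.69261715] 0.5567284114658833
```

View pics/p4.png

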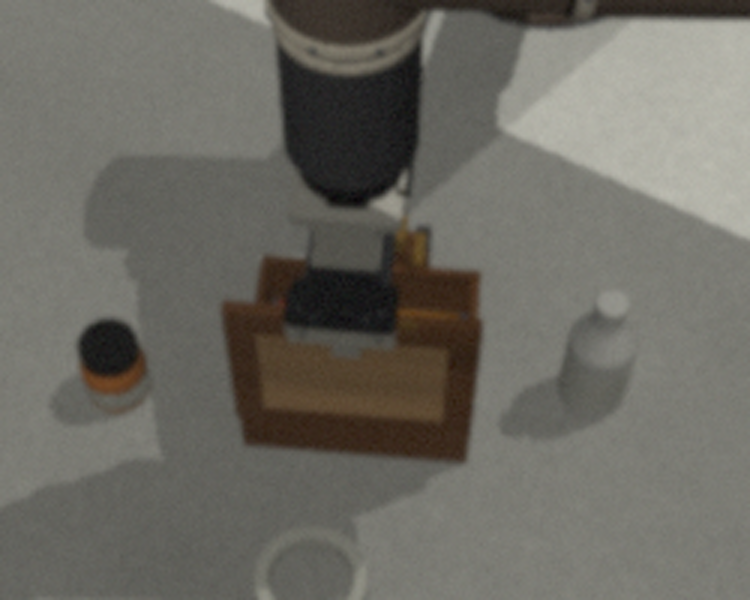

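The lid is nearly upright (top edge about (225,303) to (480,318)) and lies between the fingers; bottle, jar and tape are in place. Continuing +x slowly until contact ends at the stop.

>>> {"op": "drive_tool", "data": {"increments": [[[1,0,-0.06,-0.01,0],[1,0,-0.12,-0.01,0],[1,0,-0.18,-0.01,0],[1,0,-0.24,-0.01,0],[1,0,-0.28,-0.01,0]]]}}

```text
time_s: 10.02
tcp_pos: [0.6635, 0.0476, 0.2113]
eef_rot: [180.0, -0.0, -73.3]
contact_force: [0.4, 0.0, 0.5]
gripper_width: 0.0876
gripper_force: 0.0
```

>>> {"op": "drive_tool", "data": {"increments": [[[1,0,0,0,0],[1,0,0,0,0],[1,0,0,0,0]]]}}

```text
time_s: 10.4
tcp_pos: [0.663, 0.0475, 0.2115]
eef_rot: [-180.0, 0.0, -73.3]
contact_force: [-0.0, 0.1, 0.4]
gripper_width: 0.0877
gripper_force: 0.0
```

```bash
python3 - <<'E'
from h import *
s=r.get_state();print(s["tcp_pos"],s["contact_force"],s["gripper_force"])
b=cv2.resize(capture("scene")[60:260,140:390,::-1],None,fx=3,fy=3.,interpolation=cv2.INTER_CUBIC)
cv2.imwrite("pics/p5.png",b)
E
```

```text
[0.66295556 0.04747741 0.21150635] [-0.03443835  0.08007261  0.37160727] 0.0
```

View pics/p5.png

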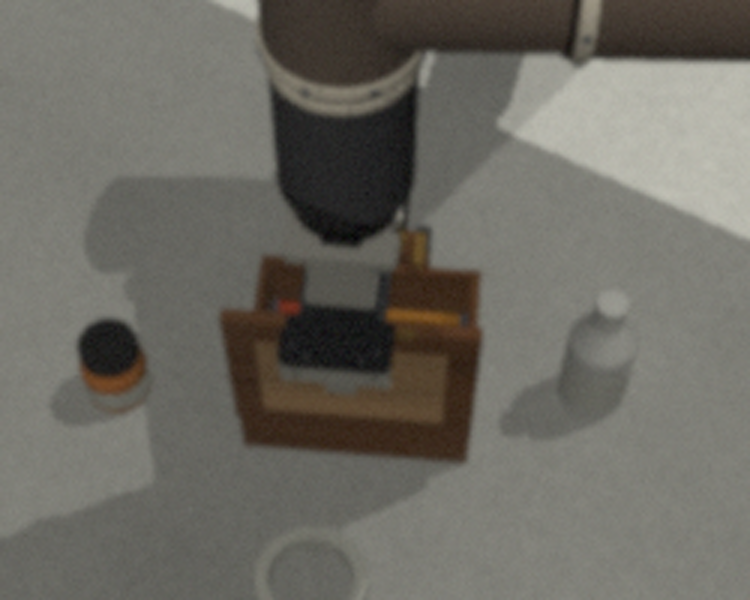

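The lid stands between the fingers, touching neither. Lifting straight out.

>>> {"op": "drive_tool", "data": {"increments": [[[1,0,0,-0.15,0],[1,0,0,-0.4,0],[1,0,0,-0.7,0],[1,0,0,-0.9,0],[1,0,0,-0.9,0]]]}}

```text
time_s: 11.08
tcp_pos: [0.6641, 0.0475, 0.3236]
eef_rot: [-179.7, -0.0, -73.3]
contact_force: [-0.3, 1.2, -0.3]
gripper_width: 0.0877
gripper_force: 0.0
```

>>> {"op": "drive_tool", "data": {"increments": [[[1,0,0.2,0,0],[1,0,0.4,0,0],[1,0,0.6,0,0],[1,0,0.6,0,0],[1,0,0.6,0,0]]]}}

```text
time_s: 11.7
tcp_pos: [0.5944, 0.0269, 0.3197]
eef_rot: [-180.0, 0.0, -73.3]
contact_force: [0.6, -0.3, 0.2]
gripper_width: 0.0875
gripper_force: 0.0
```

```bash
python3 - <<'E'
from h import *
s=r.get_state();print(s["tcp_pos"],s["contact_force"],s["gripper_force"],abs(s["qd"]).max())
b=cv2.resize(capture("scene")[60:260,140:390,::-1],None,fx=3,fy=3.,interpolation=cv2.INTER_CUBIC)
cv2.imwrite("pics/p6.png",b)
E
```

```text
[0.59436821 0.02689464 0.31974186] [ 0.6385278  -0.28758143  0.18194872] 0.0 0.9272744534845206
```

View pics/p6.png

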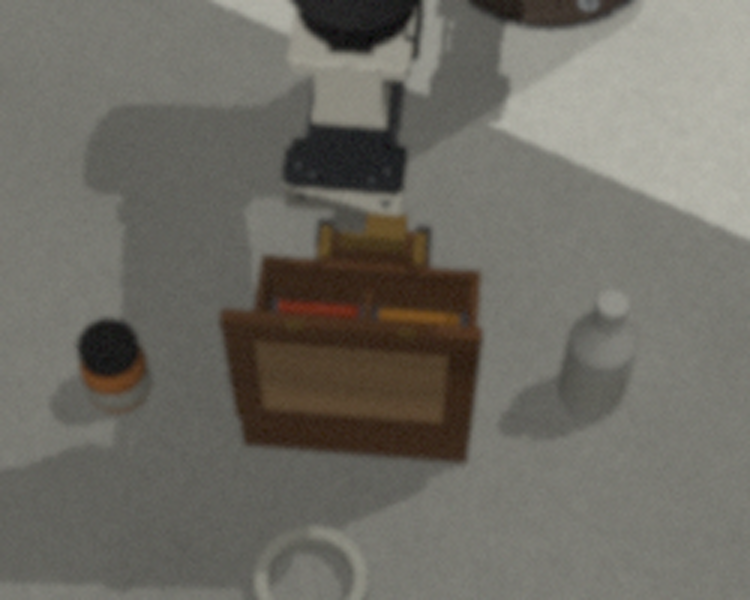

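The lid stands open at its stop (edge (225,313) to (480,330), unchanged), the bar is up near (385,225), the hand is clear and nothing else has moved.

```bash
python3 -c "
from plant import job
print(job.close_job())"
```

```text
the job is handed in; nothing more can be done
None
```

The pastel box is open, with its lid brought up slowly against the finger to its stop, the catch bar back up, and the bottle, jar and tape where they were in the last picture; I handed the job in at about 12 s, and the hand-in returned no verdict.

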